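# Brace the stacked jar and twist its lid free

## Robot

A 7-joint arm with a two-finger parallel gripper is mounted at the origin on a cart in front of the work surface, level with it; the furniture and walls round the work are solid. World frame = base frame: x ahead of the robot, y to its left, z up, the work surface at z = 0. Lengths are in m, angles in rad, forces in N, time in s.
With the tool pointing down it reaches from about 0.4 to 0.9 m from the base axis. Payload 5.5 kg.
Tool frame: the origin (TCP) lies midway between the tips of the shut fingers; the grasp point (between the pads) lies 19 mm behind it (tcp_to_grasp is the z of the grasp point in the tool frame, in m); z points along the fingers, y is the line along which they close (so a half turn about z gives the same grasp; the last joint's range is limited). The gripper opens to 92 mm and grips with 3 to 60 N. Pads are 19 mm wide; open, the fingers measure 130 mm over their backs; the gripper's body (75 mm by 190 mm) begins 47 mm behind the grasp point.
Start: joints at [-0.87, 0.501, -0.427, 1.55, 0.221, 1.138, -0.21], TCP at [0.276, 0.589, 0.227] pointing down, gripper open.
Joint ranges: [-2.88, 2.88], [-0.31, 2.03], [-1.54, 1.56], [0.2, 2.42], [-1.41, 4.55], [0.19, 2.02], [-2.57, 2.57]. Speed limits (rad/s): [2.57, 2.57, 3.14, 3.14, 3.14, 3.14, 3.14].

## Interface

Orientations are given as a unit quaternion [x, y, z, w].
In Python, from workcell import read_state, capture, camera_info, close_job, tcp_to_grasp gives the robot as it stands. The module is installed in compiled form; this text tells all that it offers.
- The arm moves only by the shell command python3 -m inch 'ROWS' [FORCE]. ROWS is JSON, a list of rows, each a list of 3 entries, a list of its own where there are three numbers: the shift along the tool's x, y, z as a fraction of full scale, then the turn, a rotation vector about the tool's x, y, z as a fraction of full scale, then the opening, from 0 (shut) to 1 (fully open). A call has 1 to 20 rows; each row shifts and turns the commanded pose from where the row before left it, along the tool's axes as they then stand; what a row does not reach is not made up. Full scale, the value 1, is 0.04 m for a shift and 0.12 rad for a turn. A row lasts 1/12 s, in which the tool goes at most 41.7 mm and 7.16 degrees, less where a joint would pass 70% of its speed; a pose out of reach is approached as far as the arm can. A call with a number of a shift or a turn outside -1 to 1 is refused whole. A call with a gripper value outside its range is refused whole. The fingers move at their own pace and stop on an object; FORCE is the grip in N (left out, the last holds). Time passes only in rows, so rows that do not move let the fingers close. It gives the time, the measured TCP pose, the force, the opening and the grip force at its end, in the units of the state.
- read_state(): the state, without advancing time (a new reading comes with each control period).
- capture(name): name is "scene" or "top"; returns the picture (480x640x3 uint8, blue, green, red); there is no depth.
- camera_info(name): a dict with "intrinsics" (3x3 intrinsics, pixels), "R" (3x3) and "t" (3): a world point X has camera coordinates R X + t. Camera axes: x right, y down, z forward; pixel columns grow to the right and rows downward; lengths in m; the calibration is good to about 2 mm. A picture is of the moment at which its call begins. camera_info takes no time and is no camera call.
- close_job(): hands the job in; it is judged then, once.
The state is a dict: "time": time; "joints": joint angles; "qd": joint speeds; "joint_efforts": joint torques, N m; "eef_pos": TCP position; "eef_rot": TCP orientation; "wrist_force": force on the tool from outside, world axes, zero at the start; "moment": the same for the moment, N m; "width": opening from 0.0 (shut) to 1.0 (fully open); "gripper_force": force on a finger pad.
Only numpy, scipy, OpenCV 4.12 (cv2) and the standard library are available. Lean on these libraries where they do the work, as an engineer would, in place of code of your own. Each camera call takes 0.05 s, during which the arm holds its last target. There are 200 camera calls.

## Task

Take the square jam jar off the top of the short tin and stand it fully down in the square well of the jar brace, its lid still tight. With the brace keeping the jar from turning, unscrew the metal lid anticlockwise (seen from above), stop turning once its threads let go, and finish holding the lid in the gripper, level and centred, clear of the jar's mouth but no more than about two centimetres above it, with the jar still fully down in the brace. Leave the tin standing and everything else where it is.

Things in the scene. Friction and masses are not known exactly. Their poses are not given: they have to be found in the camera images.
- jar: Loose square glass jar of dark jam with a metal lid, about 0.33 kg, on top of the tin. Body 60 x 60 mm with rounded corners, 66 mm tall; then a shoulder and a round neck with three coarse thread ridges; flat mouth rim 94 mm above the base. Origin: centre of its base; z up; x and y square to its flat sides (all four alike).
- cap: Loose plain metal twist-off lid on the jar: round, 60 mm in diameter, 20 mm tall, fluted skirt, small bead at the lower edge, 0.1 kg. Origin: centre of its lower edge; z up. Screwed tight, its origin is 80 to 82 mm above the jar's base and its x axis within 10 degrees of the jar's x; the jar can be lifted by it. Pulling up before the threads let go only lifts the jar.
- cap_edge (a point): Unmarked point on the lid's skirt, 30 mm from its axis along the lid's x, 10 mm above its lower edge. The lid resists turning with 0.3 to 0.8 N m, rises 2 mm per radian and lets go when its x is about 57 degrees anticlockwise (from above) of the jar's x; it then pops up 1 mm and lifts straight off. At about 87 degrees, not yet lifted, it meets hard stops.
- brace: White plastic stand on four black suction feet, fixed to the worktop: base plate 150 x 130 mm, top 18 mm above the worktop; on it a square collar, 96 x 96 mm outside, top 52 mm above the worktop, lined with black rubber round a square well. Origin: centre of its underside; x and y square to the well's sides.
- well_floor (a point): Centre of the well's floor, 18 mm above the worktop; axes as the brace. The well is 63.5 mm square and 32 mm deep with a 4 mm chamfer at its mouth: a seated jar has 1.75 mm of play all round, has its origin here, and can turn about 5 degrees before the well stops it. Any of its four quarter turns fits.
- tin: Loose short food tin, 75 mm in diameter, 58 mm tall, that the jar stands on. Origin: centre of its base. Wall cabinets overhang the back of the worktop (beyond x = 0.6 m, from 0.44 m up): keep the wrist clear of them.
- bowl: Bystander: pink bowl, 146 mm wide, 73 mm tall. Origin: centre of its base.
- mug: Bystander: plain white mug, 83 mm wide, 115 mm with its handle, 94 mm tall. Origin: centre of its base.
- lemon: Bystander: lemon, 78 x 55 x 56 mm. Origin: its underside as it lies.
- onion: Bystander: red onion, 84 mm wide, 82 mm tall. Origin: its underside.
- salt: Bystander: upright salt box, 39 x 59 x 92 mm. Origin: centre of its base.
Things that resemble listed ones, but are neither listed nor needed, are in the scene too. What is shaped like the tin but orange or turquoise is not meant.

How it is judged:
By the outcome, as a careful person would: the job done as asked, in the order asked, and still so for the second after the job is handed in, while the arm keeps its last pose, push and grip.
It also fails if it takes over 51 s, if anything falls off the work surface, if the arm or the gripper's body presses on something with over 40 N, if the wrist force passes 120 N, or if a joint passes its speed limit or range.

## Working session

There is one attempt and no reset: what is moved stays moved. The work goes in short steps, Python scripts to look and compute and a shell command to move; the robot and the scene stay as the last step left them, time stands still between calls to the robot, and variables do not carry over. Pictures are saved under pics/ and viewed, at most 10 in all, crops included, and the job is handed in when it is done.

```bash
mkdir -p pics; python3 - <<'E'
from workcell import *
import cv2,numpy as np
np.set_printoptions(precision=4,suppress=True)
for n in("scene","top"):
    cv2.imwrite(f"pics/{n}0.png",capture(n)); c=camera_info(n); print(n,np.array(c["intrinsics"]),np.array(c["R"]),c["t"])
s=read_state(); print(s, tcp_to_grasp)
E
```

```text
scene [[560.0258   0.     321.0817]
 [  0.     560.0258 232.6131]
 [  0.       0.       1.    ]] [[-0.5799 -0.8144  0.0218]
 [-0.4785  0.3189 -0.8182]
 [ 0.6593 -0.4849 -0.5746]] [0.3288 0.3225 1.4655]
top [[478.0437   0.     318.8501]
 [  0.     478.0437 235.7021]
 [  0.       0.       1.    ]] [[ 0.0247 -0.9997 -0.0057]
 [-0.9931 -0.0239 -0.1152]
 [ 0.1151  0.0085 -0.9933]] [0.0192 0.5377 1.2542]
{'time': 0.1, 'joints': array([-0.8698,  0.5018, -0.4268,  1.5513,  0.2208,  1.1383, -0.2103]), 'qd': array([-0.0002, -0.0015, -0.0002, -0.0013,  0.0011,  0.0007, -0.0001]), 'joint_efforts': array([ -0.0117, -56.788 ,  -5.8386, -27.9913,  -0.069 ,   0.0242,
         0.0001]), 'eef_pos': array([0.2754, 0.5881, 0.2258]), 'eef_rot': array([ 0.2171,  0.9761, -0.0009, -0.0002]), 'wrist_force': array([-0.3454, -0.7703, -0.1114]), 'moment': array([0.011 , 0.001 , 0.0158]), 'gripper_force': 0.0, 'width': 1.0000563204912767} -0.0188
```

View pics/scene0.png

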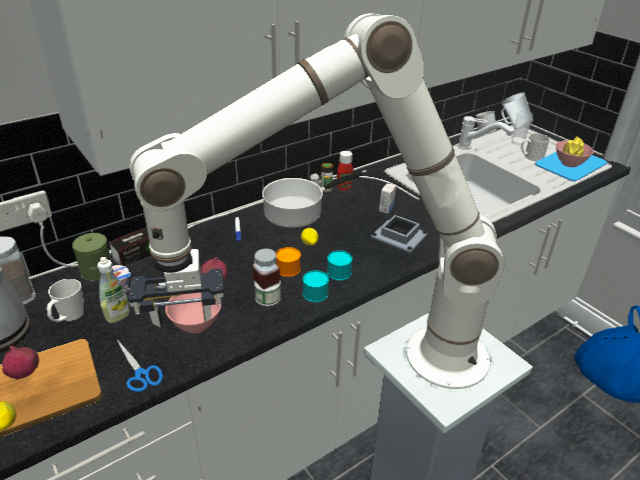

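View pics/top0.png

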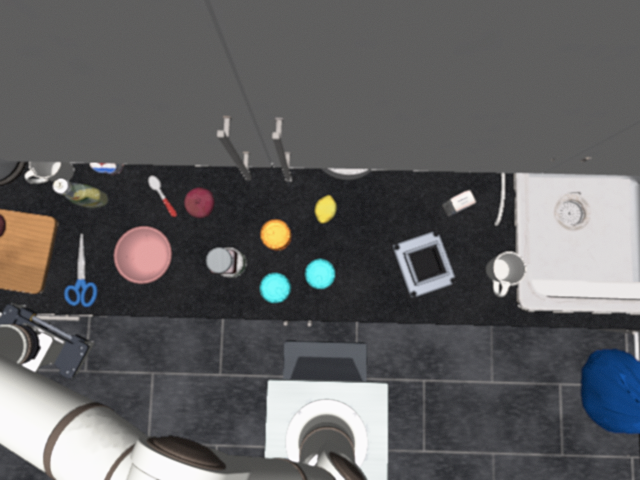

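The pictures show the jar on its white-labelled tin at scene (266,275), top (222,262). The brace is at scene (400,232), top (424,264). Other tins are orange, scene (288,262), and turquoise, scene (316,286) and (340,265), so none of those is meant. I'll confirm with one enlarged crop.

```bash
python3 - <<'E'
import cv2,numpy as np
s=cv2.imread("pics/scene0.png");t=cv2.imread("pics/top0.png")
f=lambda im,x,y,w,h,k:cv2.resize(im[y:y+h,x:x+w],(w*k,h*k),interpolation=cv2.INTER_CUBIC)
a=f(s,240,240,50,75,8)[:600]      #400x600 
b=f(t,200,235,50,50,6) #300
c=f(t,386,226,75,75,4) #300
a=a[:, :400]
cv2.imwrite("pics/crop1.png",np.hstack([a,np.vstack([b,c])]))
E
```

```text
(no output)
```

View pics/crop1.png

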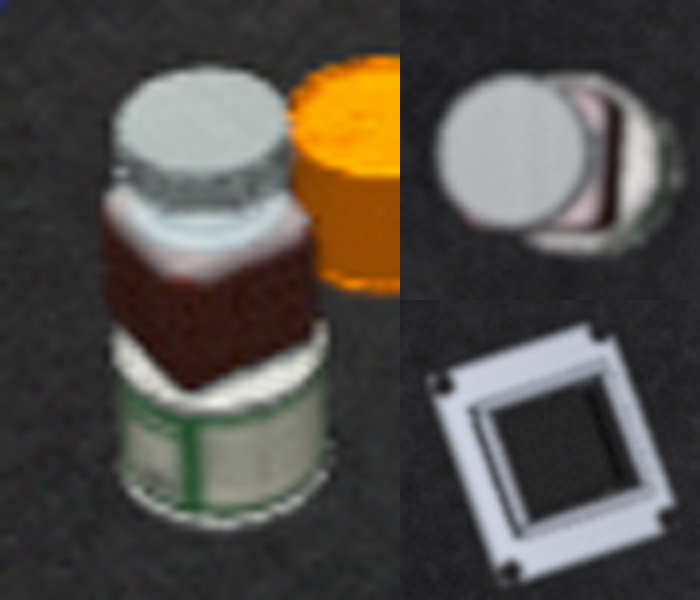

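The crop confirms the jar and the tin: dark jam and a grey lid on a white/green-labelled tin. In the top view the lid disc is centred near (218.7,260.3). In the scene view its top is centred near (265.4,255). Next I'll measure the jar and brace metrically.

```bash
cat > h.py <<'E'
import numpy as np,cv2
from workcell import *
from scipy.spatial.transform import Rotation as Ro
np.set_printoptions(precision=4,suppress=True)
def onplane(n,uv,z):
    c=camera_info(n);K,R,t=[np.array(c[k],float) for k in("intrinsics","R","t")]
    C=-R.T@t;d=R.T@np.linalg.inv(K)@np.array([*uv,1.]);return (C+d*(z-C[2])/d[2])[:2]
def tri(a,b):
    A=[];B=[]
    for n,uv in(("top",a),("scene",b)):
        c=camera_info(n);K,R,t=[np.array(c[k],float) for k in("intrinsics","R","t")];P=K@np.c_[R,t]
        for i in(0,1): q=uv[i]*P[2]-P[i];A.append(q[:3]);B.append(-q[3])
    return np.linalg.lstsq(np.array(A),np.array(B),rcond=None)[0]
def st():
    s=read_state();M=Ro.from_quat(s["eef_rot"]).as_matrix();p=s["eef_pos"]
    print("t",round(s["time"],2),"tcp",p,"yaw_y",np.degrees(np.arctan2(M[1,1],M[0,1])).round(1),"q",s["joints"],"F",s["wrist_force"],"M",s["moment"],"w",round(s["width"],3),"g",round(s["gripper_force"],1));return s,M,p
def goal(g,yaw_y=None):  # world goal for tcp -> tool-axis shift now (mm), turn about tool z in deg
    s,M,p=st();d=M.T@(np.array(g)-p);print("tool shift mm",d*1000,"full-scale",d/.04)
    if yaw_y is not None:
        y=np.degrees(np.arctan2(M[1,1],M[0,1]));e=(yaw_y-y+90)%180-90;print("turn about tool z deg",-e,"fs",-np.radians(e)/.12)
E
python3 - <<'E'
from h import *
print("lid tri",tri((218.7,260.2),(265.4,255.0)))
print("lid plane top/scene",onplane("top",(218.7,260.2),.159),onplane("scene",(265.4,255.),.159))
for nm,uv in dict(front=(190,388),right=(312,335),left=(107,310)).items(): print(nm,onplane("scene",(240+uv[0]/8,240+uv[1]/8),.058))
# brace: rectify top picture at plane z, 0.5 mm/px
t=cv2.imread("pics/top0.png")
c0=onplane("top",(424,264),.018);print("brace rough",c0)
W=np.array([[c0[0]+a,c0[1]+b] for a,b in((.12,.12),(.12,-.12),(-.12,-.12),(-.12,.12))])
C=camera_info("top");K,R,tt=[np.array(C[k],float) for k in("intrinsics","R","t")]
for z in(.018,.052):
    px=[(lambda v:v[:2]/v[2])(K@(R@np.array([*w,z])+tt)) for w in W]
    H=cv2.getPerspectiveTransform(np.float32(px),np.float32([[0,0],[479,0],[479,479],[0,479]]))
    r=cv2.warpPerspective(t,H,(480,480),flags=cv2.INTER_CUBIC)
    g=cv2.cvtColor(r,cv2.COLOR_BGR2GRAY);m=cv2.threshold(g,100,255,0)[1]
    cs,_=cv2.findContours(m,cv2.RETR_EXTERNAL,cv2.CHAIN_APPROX_NONE);k=min([q for q in cs if cv2.contourArea(q)>8000],key=lambda q:abs(cv2.minAreaRect(q)[0][0]-240))
    (cx,cy),wh,an=cv2.minAreaRect(k)
    print("z",z,"centre",W[0]-np.array([cy,cx])*.24/479,"size mm",np.array(wh)/2,"angle img",an)
    cv2.imwrite(f"pics/rect{int(z*1000)}.png",r)
a,b=cv2.imread("pics/rect18.png"),cv2.imread("pics/rect52.png")
cv2.imwrite("pics/rect.png",cv2.resize(np.hstack([a,b]),(800,400)))
E
```

```text
lid tri [0.4571 0.2712 0.1571]
lid plane top/scene [0.457  0.2709] [0.4548 0.2724]
front [0.4392 0.2913]
right [0.4398 0.2403]
left [0.4928 0.2941]
brace rough [ 0.4686 -0.2527]
z 0.018 centre [ 0.4701 -0.253 ] size mm [150.0476 130.6662] angle img 69.92847442626953
z 0.052 centre [ 0.468  -0.2457] size mm [146.2153 127.1662] angle img 69.88036346435547
```

View pics/rect.png

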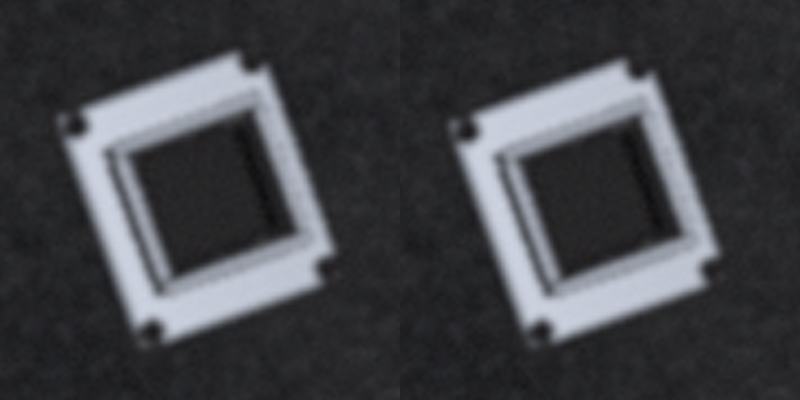

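The plate rectifies to 150.0 × 130.7 mm, which matches the stated size. Brace centre is (0.470,-0.2525), yaw 20° (mod 90). The jar is at (0.456,0.2715) with yaw about 2°, and the triangulated lid-top height of 0.157 agrees with the expected 0.159. I'll approach now.

```bash
python3 -c "
from h import *
goal([.456,.2715,.215],0)"
```

```text
t 0.1 tcp [0.2754 0.5881 0.2258] yaw_y 64.9 q [-0.8698  0.5018 -0.4268  1.5513  0.2208  1.1383 -0.2103] F [-0.3454 -0.7703 -0.1114] M [0.011  0.001  0.0158] w 1.0 g 0.0
tool shift mm [-297.8109 -210.1538   11.1323] full-scale [-7.4453 -5.2538  0.2783]
turn about tool z deg 64.92112914774442 fs 9.44239548117167
```

```bash
python3 -m inch '[[[-0.46,-0.33,0],[0,0,0],1],[[-0.46,-0.33,0],[0,0,0],1],[[-0.46,-0.33,0],[0,0,0],1],[[-0.46,-0.33,0],[0,0,0],1],[[-0.46,-0.33,0],[0,0,0],1],[[-0.46,-0.33,0],[0,0,0],1],[[-0.46,-0.33,0],[0,0,0],1],[[-0.46,-0.33,0],[0,0,0],1],[[-0.46,-0.33,0],[0,0,0],1],[[-0.46,-0.33,0],[0,0,0],1],[[-0.46,-0.33,0],[0,0,0],1],[[-0.46,-0.33,0],[0,0,0],1],[[-0.46,-0.33,0],[0,0,0],1],[[-0.46,-0.33,0],[0,0,0],1],[[-0.46,-0.33,0],[0,0,0],1],[[-0.46,-0.33,0],[0,0,0],1]]' && python3 -m inch '[[[0,0,0],[0,0,0.67],1],[[0,0,0],[0,0,0.67],1],[[0,0,0],[0,0,0.67],1],[[0,0,0],[0,0,0.67],1],[[0,0,0],[0,0,0.67],1],[[0,0,0],[0,0,0.67],1],[[0,0,0],[0,0,0.67],1],[[0,0,0],[0,0,0.67],1],[[0,0,0],[0,0,0.67],1],[[0,0,0],[0,0,0.67],1],[[0,0,0],[0,0,0.67],1],[[0,0,0],[0,0,0.67],1],[[0,0,0],[0,0,0.67],1],[[0,0,0],[0,0,0.67],1],[[0,0,0],[0,0,0],1],[[0,0,0],[0,0,0],1]]'; python3 -c "
from h import *
goal([.456,.2715,.215],0)
im=np.hstack([cv2.resize(capture('top')[220:310,180:270],(600,600),interpolation=2)]);cv2.imwrite('pics/c2.png',im)"
```

```text
time: 1.43
eef_pos: [0.4528, 0.2714, 0.2264]
eef_rot: [0.217, 0.976, -0.0, -0.0]
wrist_force: [0.1, -0.2, -0.1]
width: 1.0
gripper_force: 0.0
time: 2.77
eef_pos: [0.4524, 0.2725, 0.2264]
eef_rot: [0.704, 0.711, -0.0, -0.0]
wrist_force: [-0.4, 0.1, -0.8]
width: 0.998
gripper_force: 0.0
t 2.77 tcp [0.4524 0.2725 0.2264] yaw_y 0.6 q [-0.4574  0.2579 -0.1593  1.8635  0.0474  1.0244 -0.6262] F [-0.4418  0.0573 -0.7686] M [-0.0975  0.0955  0.015 ] w 0.998 g 0.0
tool shift mm [-1.0677  3.6452 11.4159] full-scale [-0.0267  0.0911  0.2854]
turn about tool z deg 0.5725222464218547 fs 0.08326998534146407
```

View pics/c2.png

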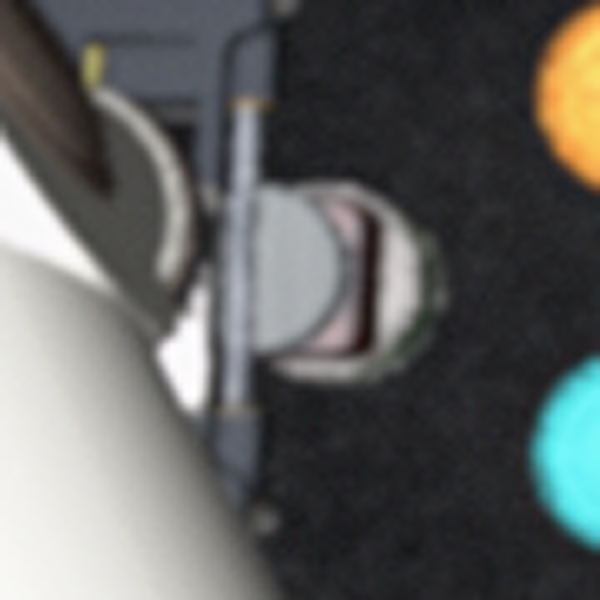

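The gripper is over the jar with its fingers spread along world x, and the lid shows at about (285,270) in the crop. I'll descend and grip the lid.

```bash
python3 -m inch '[[[-0.02,0.09,0],[0,0,0],1],[[0,0,0.4],[0,0,0],1],[[0,0,0.4],[0,0,0],1],[[0,0,0.4],[0,0,0],1],[[0,0,0.4],[0,0,0],1],[[0,0,0.4],[0,0,0],1],[[0,0,0.2],[0,0,0],1],[[0,0,0.18],[0,0,0],1],[[0,0,0],[0,0,0],1],[[0,0,0],[0,0,0],1]]' && python3 -m inch '[[[0,0,0],[0,0,0],0.6],[[0,0,0],[0,0,0],0.5],[[0,0,0],[0,0,0],0.4],[[0,0,0],[0,0,0],0.4],[[0,0,0],[0,0,0],0.4],[[0,0,0],[0,0,0],0.4],[[0,0,0],[0,0,0],0.4],[[0,0,0],[0,0,0],0.4]]' 40; python3 -c "
from h import *
goal([.456,.2715,.131],0)"
```

```text
time: 3.65
eef_pos: [0.4565, 0.2719, 0.1317]
eef_rot: [0.704, 0.71, 0.0, -0.0]
wrist_force: [0.3, -0.2, 0.4]
width: 1.0
gripper_force: 0.0
time: 4.32
eef_pos: [0.4569, 0.272, 0.1319]
eef_rot: [0.705, 0.71, 0.001, 0.0]
wrist_force: [1.9, 0.3, 0.9]
width: 0.648
gripper_force: 40.0
t 4.32 tcp [0.4569 0.272  0.1319] yaw_y 0.4 q [-0.4646  0.3823 -0.149   1.9396  0.0759  0.8237 -0.6473] F [1.8525 0.3272 0.9239] M [-0.1261 -0.2975  0.0105] w 0.648 g 40.0
tool shift mm [-0.512  -0.9423  0.9187] full-scale [-0.0128 -0.0236  0.023 ]
turn about tool z deg 0.41310397737976245 fs 0.06008353798634194
```

```bash
python3 -m inch '[[[0,0,-0.1],[0,0,0],0],[[0,0,-0.2],[0,0,0],0],[[0,0,-0.3],[0,0,0],0],[[0,0,-0.3],[0,0,0],0],[[0,0,-0.3],[0,0,0],0],[[0,0,-0.3],[0,0,0],0],[[0,0,-0.2],[0,0,0],0],[[0,0,-0.1],[0,0,0],0],[[0,0,0],[0,0,0],0]]' 45; python3 -c "
from h import *
goal([.470,-.2525,.211],-72)
im=capture('scene');cv2.imwrite('pics/s3.png',im);cv2.imwrite('pics/t3.png',capture('top'))
cv2.imwrite('pics/c3.png',cv2.resize(im[200:310,210:330],(720,660)[:2],interpolation=2)[:600])"
```

```text
time: 5.07
eef_pos: [0.4564, 0.272, 0.2043]
eef_rot: [0.704, 0.71, 0.0, 0.0]
wrist_force: [-0.2, -0.2, -4.8]
width: 0.648
gripper_force: 45.0
t 5.07 tcp [0.4564 0.272  0.2043] yaw_y 0.4 q [-0.4557  0.2873 -0.1569  1.8802  0.0534  0.9771 -0.6287] F [-0.1919 -0.2123 -4.8182] M [-0.0074  0.0336 -0.0299] w 0.648 g 45.0
tool shift mm [-524.6177    9.7022   -7.0048] full-scale [-13.1154   0.2426  -0.1751]
turn about tool z deg 72.42724047953945 fs 10.534115120847336
```

View pics/c3.png

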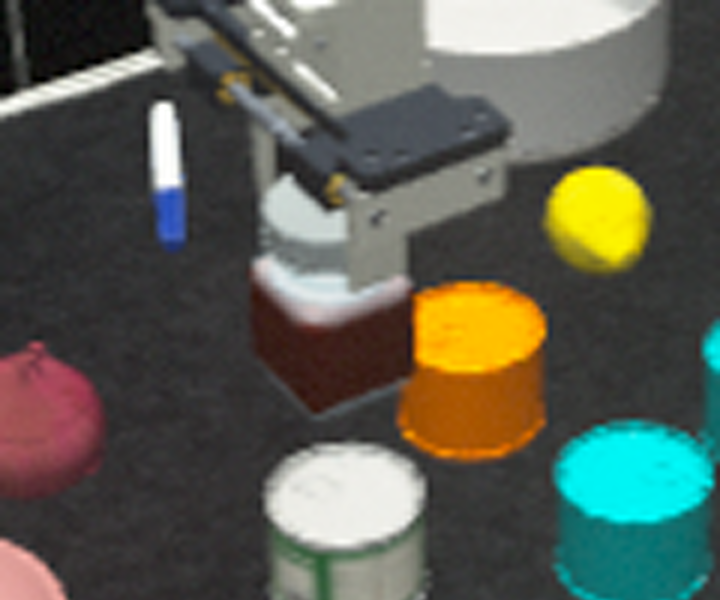

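The jar hangs from the lid and the tin still stands. Base corners in the crop are front (315,413), left (258,357) and right (412,378), which I'll use for the jar's yaw.

```bash
python3 - <<'E'
from h import *
im=cv2.imread("pics/s3.png");t=cv2.imread("pics/t3.png")
P=lambda u,v:onplane("scene",(210+u/6,200+v/6),.131)
f,l,r=P(315,413),P(258,357),P(412,378);a=lambda d:np.degrees(np.arctan2(d[1],d[0]))
print(f,l,r,"yaw est",a(l-f),a(r-f)+90)
# model fit: rounded square base outline + jam silhouette: yaw from jam mask lower boundary
hsv=cv2.cvtColor(im,cv2.COLOR_BGR2HSV).astype(int);b=im.astype(int)
m=(b[...,2]-b[...,1]>18)&(hsv[...,2]<95);m[:, :245]=0;m[:,280:]=0;m[:240]=0;m[275:]=0
cols=range(249,280);low=[(c,np.where(m[:,c])[0].max()) for c in cols if m[:,c].any()];print(low)
for rng in((253,261),(265,277)):
    L=np.array([q for q in low if rng[0]<=q[0]<=rng[1]],float);k=np.polyfit(L[:,0],L[:,1],1)
    p,q=[onplane("scene",(c,np.polyval(k,c)),.131) for c in rng];print("edge dir",a(q-p)%90)
E
```

```text
[0.4376 0.2931] [0.4883 0.2939] [0.4348 0.2427] yaw est 0.9133641845647797 -3.0899560398173236
[(251, np.int64(245)), (252, np.int64(257)), (253, np.int64(259)), (254, np.int64(260)), (255, np.int64(261)), (256, np.int64(262)), (257, np.int64(263)), (258, np.int64(264)), (259, np.int64(265)), (260, np.int64(266)), (261, np.int64(267)), (262, np.int64(268)), (263, np.int64(268)), (264, np.int64(267)), (265, np.int64(267)), (266, np.int64(266)), (267, np.int64(265)), (268, np.int64(265)), (269, np.int64(265)), (270, np.int64(265)), (271, np.int64(264)), (272, np.int64(264)), (273, np.int64(264)), (274, np.int64(263)), (275, np.int64(263)), (276, np.int64(271)), (277, np.int64(273)), (278, np.int64(262))]
edge dir 0.46101943390451083
edge dir 35.20724112989049
```

```bash
python3 -m inch '[[[-0.2,0,0],[0,0,0],0],[[-0.4,0,0],[0,0,0],0],[[-0.5,0,0],[0,0,0],0],[[-0.5,0,0],[0,0,0],0],[[-0.5,0,0],[0,0,0],0],[[-0.5,0,0],[0,0,0],0],[[-0.5,0,0],[0,0,0],0],[[-0.5,0,0],[0,0,0],0],[[-0.5,0,0],[0,0,0],0],[[-0.5,0,0],[0,0,0],0],[[-0.5,0,0],[0,0,0],0],[[-0.5,0,0],[0,0,0],0],[[-0.5,0,0],[0,0,0],0],[[-0.5,0,0],[0,0,0],0]]' && python3 -m inch '[[[-0.5,0,0],[0,0,0],0],[[-0.5,0,0],[0,0,0],0],[[-0.5,0,0],[0,0,0],0],[[-0.5,0,0],[0,0,0],0],[[-0.5,0,0],[0,0,0],0],[[-0.5,0,0],[0,0,0],0],[[-0.5,0,0],[0,0,0],0],[[-0.5,0,0],[0,0,0],0],[[-0.5,0,0],[0,0,0],0],[[-0.5,0,0],[0,0,0],0],[[-0.5,0,0],[0,0,0],0],[[-0.5,0,0],[0,0,0],0],[[-0.3,0,0],[0,0,0],0],[[-0.2,0,0],[0,0,0],0],[[0,0,0],[0,0,0],0]]' && python3 -m inch '[[[0,0,0],[0,0,0.3],0],[[0,0,0],[0,0,0.6],0],[[0,0,0],[0,0,0.6],0],[[0,0,0],[0,0,0.6],0],[[0,0,0],[0,0,0.6],0],[[0,0,0],[0,0,0.6],0],[[0,0,0],[0,0,0.6],0],[[0,0,0],[0,0,0.6],0],[[0,0,0],[0,0,0.6],0],[[0,0,0],[0,0,0.6],0],[[0,0,0],[0,0,0.6],0],[[0,0,0],[0,0,0.6],0],[[0,0,0],[0,0,0.6],0],[[0,0,0],[0,0,0.6],0],[[0,0,0],[0,0,0.6],0],[[0,0,0],[0,0,0.6],0],[[0,0,0],[0,0,0.6],0],[[0,0,0],[0,0,0],0],[[0,0,0],[0,0,0],0]]'; python3 -c "
from h import *
goal([.470,-.2525,.14],-67.6)"
```

```text
time: 6.33
eef_pos: [0.4572, 0.0062, 0.2028]
eef_rot: [0.705, 0.71, -0.001, -0.0]
wrist_force: [0.4, 0.9, -4.4]
width: 0.646
gripper_force: 45.0
time: 7.58
eef_pos: [0.4593, -0.2539, 0.2031]
eef_rot: [0.705, 0.709, -0.001, -0.0]
wrist_force: [-0.3, -0.1, -4.5]
width: 0.65
gripper_force: 45.0
time: 9.17
eef_pos: [0.4603, -0.2507, 0.2033]
eef_rot: [0.981, 0.196, -0.0, -0.001]
wrist_force: [0.2, 0.5, -4.2]
width: 0.645
gripper_force: 45.0
t 9.17 tcp [ 0.4603 -0.2507  0.2033] yaw_y -67.4 q [ 0.1169  0.2842  0.3925  1.9121 -0.1311  0.9707 -0.6071] F [ 0.1914  0.5447 -4.2355] M [-0.0487  0.1284 -0.0202] w 0.645 g 45.0
tool shift mm [ 8.3059  5.4946 63.2803] full-scale [0.2076 0.1374 1.582 ]
turn about tool z deg 0.1821305182328814 fs 0.02648981009606121
```

```bash
python3 -m inch '[[[0.1,0.07,0.1],[0,0,0],0],[[0.1,0.07,0.3],[0,0,0],0],[[0,0,0.4],[0,0,0],0],[[0,0,0.4],[0,0,0],0],[[0,0,0.2],[0,0,0],0],[[0,0,0.1],[0,0,0],0],[[0,0,0],[0,0,0],0],[[0,0,0],[0,0,0],0]]'; python3 -c "
from h import *
goal([.470,-.2525,.0919],-67.6)
im=capture('scene');cv2.imwrite('pics/s4.png',im);t=capture('top');cv2.imwrite('pics/t4.png',t)
cv2.imwrite('pics/c4.png',np.hstack([cv2.resize(im[180:260,360:440],(480,480),interpolation=2),cv2.resize(t[220:310,380:440],(320,480),interpolation=2)]))"
```

```text
time: 9.83
eef_pos: [0.4699, -0.2545, 0.1435]
eef_rot: [0.981, 0.194, -0.0, 0.0]
wrist_force: [0.7, -0.5, -4.0]
width: 0.647
gripper_force: 45.0
t 9.83 tcp [ 0.4699 -0.2545  0.1435] yaw_y -67.6 q [ 0.1418  0.3828  0.3716  1.9388 -0.181   0.852  -0.5719] F [ 0.747  -0.494  -3.9619] M [-0.1047  0.1445  0.0169] w 0.647 g 45.0
tool shift mm [ 0.8427 -1.8198 51.628 ] full-scale [ 0.0211 -0.0455  1.2907]
turn about tool z deg -0.03907889038124779 fs -0.005683794209822634
```

View pics/c4.png

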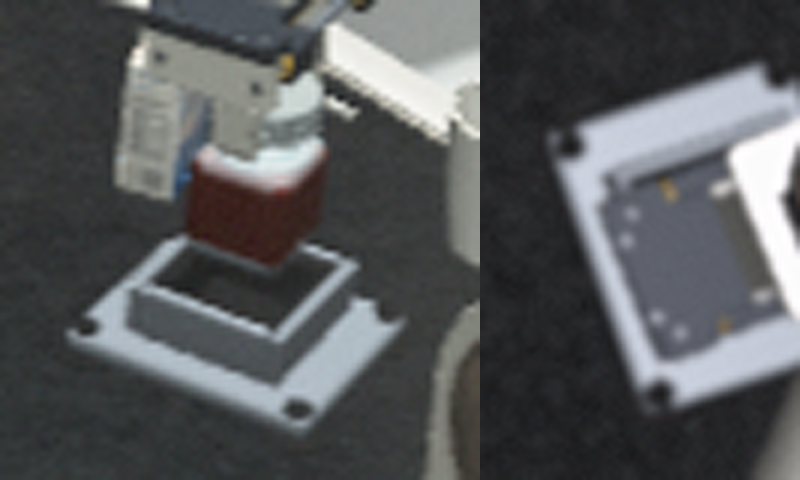

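The jar hovers over the well. Its bottom edges run (187,235)-(270,268)-(322,215) in the crop, and the collar's front edge runs (130,293)-(280,338)-(355,265). I'll compare the two yaws and positions.

```bash
python3 - <<'E'
from h import *
P=lambda u,v,z:onplane("scene",(360+u/6,180+v/6),z)
a=lambda d:np.degrees(np.arctan2(d[1],d[0]))%90
for z,l,f,r in((.073,(187,235),(270,268),(322,215)),(.052,(130,293),(280,338),(357,265))):
    l,f,r=P(*l,z),P(*f,z),P(*r,z);print(a(l-f),a(r-f),"lens",np.linalg.norm(l-f),np.linalg.norm(r-f),"mid lr",(l+r)/2)
im=cv2.imread("pics/s4.png").astype(int)
m=(im[...,2]-im[...,1]>18)&(im.max(2)<110);m[:205]=0;m[230:]=0;m[:,:385]=0;m[:,420:]=0
low=np.array([(c,np.where(m[:,c])[0].max()) for c in range(386,420) if m[:,c].any()]);print(low.tolist())
E
```

```text
18.177786634271364 20.929107228111917 lens 0.0523625478264042 0.06450404296783543 mid lr [ 0.4766 -0.2669]
27.115953028607663 18.60188879115718 lens 0.0874116311200058 0.08866461228592804 mid lr [ 0.4619 -0.2487]
[[391, 217], [392, 219], [393, 219], [394, 219], [395, 220], [396, 220], [397, 221], [398, 221], [399, 221], [400, 222], [401, 222], [402, 222], [403, 223], [404, 223], [405, 223], [406, 223], [407, 220], [408, 220], [409, 218], [410, 214], [411, 214], [412, 214], [413, 209], [414, 205]]
```

```bash
python3 -m inch '[[[0.02,-0.04,0.1],[0,0,0],0],[[0,0,0.15],[0,0,0],0],[[0,0,0.15],[0,0,0],0],[[0,0,0.1],[0,0,0],0],[[0,0,0.1],[0,0,0],0],[[0,0,0],[0,0,0],0]]'; python3 -m inch '[[[0,0,0.05],[0,0,0],0],[[0,0,0.05],[0,0,0],0],[[0,0,0],[0,0,0],0]]'; python3 -c "
from h import *
goal([.470,-.2525,.0919],-67.6)"
```

```text
time: 10.43
eef_pos: [0.4691, -0.2521, 0.1183]
eef_rot: [0.981, 0.194, -0.001, -0.0]
wrist_force: [-0.7, -0.3, -4.2]
width: 0.641
gripper_force: 45.0
time: 10.68
eef_pos: [0.4697, -0.2525, 0.1152]
eef_rot: [0.981, 0.194, -0.0, -0.0]
wrist_force: [-0.2, 0.0, -5.6]
width: 0.641
gripper_force: 45.0
t 10.68 tcp [ 0.4697 -0.2525  0.1152] yaw_y -67.6 q [ 0.1517  0.4234  0.3578  1.9595 -0.2032  0.7934 -0.5568] F [-0.1547  0.0401 -5.5661] M [-0.0297  0.1614  0.0146] w 0.641 g 45.0
tool shift mm [ 0.2919  0.1688 23.3127] full-scale [0.0073 0.0042 0.5828]
turn about tool z deg -0.04656266752483873 fs -0.006772265473498954
```

The base is 11 mm inside the well with no contact force. I'll continue down.

```bash
python3 -m inch '[[[0,0,0.1],[0,0,0],0],[[0,0,0.1],[0,0,0],0],[[0,0,0.1],[0,0,0],0],[[0,0,0.1],[0,0,0],0],[[0,0,0.1],[0,0,0],0],[[0,0,0],[0,0,0],0]]'; python3 -m inch '[[[0,0,0.05],[0,0,0],0],[[0,0,0.05],[0,0,0],0],[[0,0,0],[0,0,0],0]]'; python3 -c "
from h import *
goal([.470,-.2525,.0919],-67.6)"
```

```text
time: 11.18
eef_pos: [0.4692, -0.2522, 0.0945]
eef_rot: [0.981, 0.194, -0.001, -0.0]
wrist_force: [1.3, -0.7, -5.1]
width: 0.647
gripper_force: 45.0
time: 11.43
eef_pos: [0.4701, -0.2528, 0.0919]
eef_rot: [0.981, 0.194, 0.0, 0.0]
wrist_force: [-0.5, 0.2, 0.2]
width: 0.647
gripper_force: 45.0
t 11.43 tcp [ 0.4701 -0.2528  0.0919] yaw_y -67.6 q [ 0.1642  0.4602  0.3446  1.9715 -0.2232  0.7455 -0.5402] F [-0.4751  0.2433  0.1835] M [0.0601 0.3755 0.0399] w 0.647 g 45.0
tool shift mm [ 0.0547 -0.285   0.003 ] full-scale [ 0.0014 -0.0071  0.0001]
turn about tool z deg -0.049885430690409294 fs -0.007255541786025586
```

```bash
python3 -m inch '[[[0,0,0.03],[0,0,0],0],[[0,0,0.02],[0,0,0],0],[[0,0,0],[0,0,0],0]]' 58; python3 -m inch '[[[0,0,0],[0,0,-0.3],0],[[0,0,0],[0,0,-0.4],0],[[0,0,0],[0,0,-0.4],0],[[0,0,0],[0,0,-0.4],0],[[0,0,0],[0,0,0],0]]';python3 -c "
from h import *
st()"
```

```text
time: 11.68
eef_pos: [0.4703, -0.2534, 0.0915]
eef_rot: [0.981, 0.194, 0.001, 0.0]
wrist_force: [-4.6, 1.2, 13.9]
width: 0.646
gripper_force: 58.0
time: 12.1
eef_pos: [0.4712, -0.2537, 0.0918]
eef_rot: [0.959, 0.282, 0.001, 0.001]
wrist_force: [-3.1, 0.2, 12.2]
width: 0.646
gripper_force: 58.0
t 12.1 tcp [ 0.4712 -0.2537  0.0918] yaw_y -57.2 q [ 0.2009  0.4558  0.2998  1.9696 -0.1948  0.7398 -0.3831] F [-3.14    0.1556 12.2224] M [0.21   0.9612 0.0626] w 0.646 g 58.0
```

The jar is seated: the floor reaction rises at the expected height. I'll unscrew further, following the lid's rise.

```bash
python3 -m inch '[[[0,0,-0.003],[0,0,-0.4],0],[[0,0,-0.003],[0,0,-0.4],0],[[0,0,-0.003],[0,0,-0.4],0],[[0,0,-0.003],[0,0,-0.4],0]]'; python3 -c "
from h import *
st()"; python3 -m inch '[[[0,0,-0.003],[0,0,-0.4],0],[[0,0,-0.003],[0,0,-0.4],0],[[0,0,-0.003],[0,0,-0.4],0],[[0,0,-0.003],[0,0,-0.4],0]]'; python3 -c "
from h import *
st()"
```

```text
time: 12.43
eef_pos: [0.4716, -0.2539, 0.0923]
eef_rot: [0.928, 0.372, 0.002, 0.002]
wrist_force: [-1.7, -0.0, 10.0]
width: 0.642
gripper_force: 58.0
t 12.43 tcp [ 0.4716 -0.2539  0.0923] yaw_y -46.3 q [ 0.2377  0.451   0.2539  1.9678 -0.164   0.7376 -0.2192] F [-1.7201 -0.013   9.9987] M [ 0.0975  0.6326 -0.2624] w 0.642 g 58.0
time: 12.77
eef_pos: [0.4718, -0.254, 0.0927]
eef_rot: [0.888, 0.46, 0.002, 0.002]
wrist_force: [0.4, 0.7, 7.6]
width: 0.644
gripper_force: 58.0
t 12.77 tcp [ 0.4718 -0.254   0.0927] yaw_y -35.3 q [ 0.2747  0.4469  0.2078  1.9662 -0.1334  0.7363 -0.0543] F [0.3801 0.75   7.5722] M [-0.0515  0.3801 -0.2338] w 0.644 g 58.0
```

```bash
python3 -m inch '[[[0,0,-0.002],[0,0,-0.4],0],[[0,0,-0.002],[0,0,-0.4],0],[[0,0,-0.002],[0,0,-0.4],0],[[0,0,-0.002],[0,0,-0.4],0]]'; python3 -c "
from h import *
st()"; python3 -m inch '[[[0,0,-0.002],[0,0,-0.4],0],[[0,0,-0.002],[0,0,-0.4],0]]'; python3 -c "
from h import *
st()"; python3 -m inch '[[[0,0,-0.002],[0,0,-0.4],0],[[0,0,-0.002],[0,0,-0.3],0]]'; python3 -c "
from h import *
st()"
```

```text
time: 13.1
eef_pos: [0.4721, -0.2538, 0.093]
eef_rot: [0.84, 0.543, 0.001, 0.002]
wrist_force: [-0.1, -0.4, 8.4]
width: 0.643
gripper_force: 58.0
t 13.1 tcp [ 0.4721 -0.2538  0.093 ] yaw_y -24.3 q [ 0.3116  0.4438  0.1618  1.9645 -0.1037  0.7357  0.1113] F [-0.0543 -0.3964  8.4191] M [ 0.018   0.3799 -0.1966] w 0.643 g 58.0
time: 13.27
eef_pos: [0.4721, -0.2537, 0.0932]
eef_rot: [0.813, 0.583, 0.001, 0.002]
wrist_force: [0.3, 0.4, 8.5]
width: 0.647
gripper_force: 58.0
t 13.27 tcp [ 0.4721 -0.2537  0.0932] yaw_y -18.7 q [ 0.33    0.4424  0.1389  1.9638 -0.089   0.7358  0.1943] F [0.2755 0.3533 8.4852] M [ 0.0797  0.3697 -0.1636] w 0.647 g 58.0
time: 13.43
eef_pos: [0.4723, -0.2535, 0.0934]
eef_rot: [0.788, 0.616, 0.001, 0.002]
wrist_force: [-1.0, 0.7, 9.6]
width: 0.643
gripper_force: 58.0
t 13.43 tcp [ 0.4723 -0.2535  0.0934] yaw_y -13.9 q [ 0.346   0.4413  0.1187  1.9631 -0.0763  0.736   0.267 ] F [-0.9508  0.7131  9.625 ] M [ 0.1605  0.35   -0.1231] w 0.643 g 58.0
```

```bash
for i in 1; do python3 -m inch '[[[0,0,-0.002],[0,0,-0.4],0]]' >/dev/null; python3 -c "
from h import *
st()"; python3 -m inch '[[[0,0,-0.002],[0,0,-0.4],0]]'>/dev/null; python3 -c "
from h import *
st()"; python3 -m inch '[[[0,0,-0.002],[0,0,-0.4],0]]'>/dev/null; python3 -c "
from h import *
st()"; done
```

```text
t 13.52 tcp [ 0.4723 -0.2534  0.0936] yaw_y -11.2 q [ 0.3551  0.4407  0.1075  1.9628 -0.0692  0.7363  0.3081] F [-0.7436  1.5367 11.3786] M [ 0.2448  0.4066 -0.1424] w 0.645 g 58.0
t 13.6 tcp [ 0.4723 -0.2533  0.0937] yaw_y -8.4 q [ 0.3643  0.4401  0.096   1.9624 -0.0618  0.7368  0.3501] F [-0.8125  1.7572 11.8425] M [ 0.3047  0.4955 -0.0659] w 0.647 g 58.0
t 13.68 tcp [ 0.4722 -0.2532  0.0938] yaw_y -5.6 q [ 0.3735  0.4396  0.0845  1.9621 -0.0546  0.7371  0.3919] F [-0.6025  1.9342 11.8379] M [ 0.355   0.4775 -0.1006] w 0.644 g 58.0
```

```bash
python3 -m inch '[[[0,0,-0.004],[0,0,-0.4],0]]' >/dev/null; python3 -c "
from h import *
st()"; python3 -m inch '[[[0,0,-0.004],[0,0,-0.4],0]]'>/dev/null; python3 -c "
from h import *
st()"; python3 -m inch '[[[0,0,0],[0,0,0],0],[[0,0,0],[0,0,0],0]]'>/dev/null; python3 -c "
from h import *
st()
im=capture('scene');cv2.imwrite('pics/s5.png',im)
cv2.imwrite('pics/c5.png',cv2.resize(im[180:260,360:440],(600,600),interpolation=2))"
```

```text
t 13.77 tcp [ 0.4721 -0.2531  0.0939] yaw_y -2.9 q [ 0.3827  0.4392  0.0732  1.9619 -0.0473  0.7373  0.4335] F [-0.1084  0.8896  8.2462] M [ 0.2898  0.3472 -0.1014] w 0.642 g 58.0
t 13.85 tcp [ 0.472  -0.253   0.0939] yaw_y -0.1 q [ 0.3919  0.439   0.0619  1.9617 -0.0401  0.7376  0.4751] F [-0.8324  2.2522  7.912 ] M [ 0.2748  0.2853 -0.0574] w 0.648 g 58.0
t 14.02 tcp [ 0.4721 -0.2531  0.0939] yaw_y -0.2 q [ 0.3918  0.439   0.0621  1.9616 -0.0403  0.7375  0.4734] F [-0.5482  2.8868  9.5141] M [ 0.3244  0.3586 -0.0441] w 0.645 g 58.0
```

View pics/c5.png

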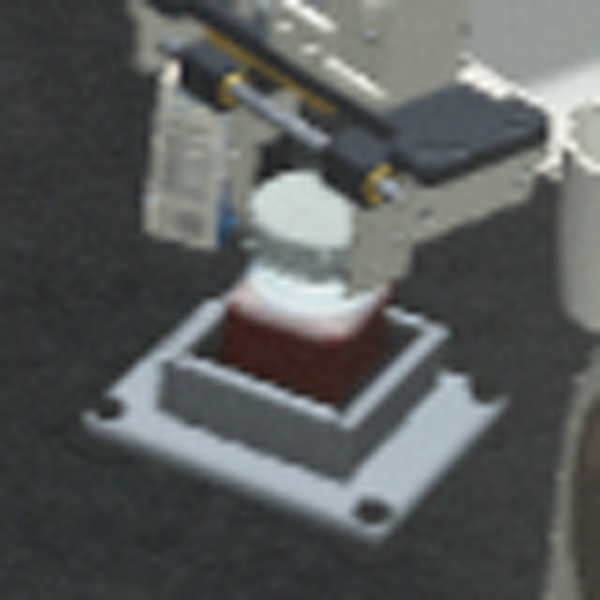

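The jar sits in the well, with its walls inside the collar at about (300,350). I've turned 67°. Next is a gentle lift test: the load should be about 1 N if the threads are free, about 4.3 N if not.

```bash
python3 -m inch '[[[0,0,-0.015],[0,0,0],0],[[0,0,-0.015],[0,0,0],0],[[0,0,-0.015],[0,0,0],0],[[0,0,0],[0,0,0],0]]'; python3 -m inch '[[[0,0,-0.01],[0,0,0],0],[[0,0,-0.01],[0,0,0],0],[[0,0,0],[0,0,0],0]]'
```

```text
time: 14.4
eef_pos: [0.4704, -0.2528, 0.0939]
eef_rot: [0.709, 0.705, 0.0, 0.001]
wrist_force: [0.0, -1.0, 4.2]
width: 0.643
gripper_force: 58.0
time: 14.65
eef_pos: [0.4698, -0.2526, 0.0941]
eef_rot: [0.709, 0.705, -0.0, -0.0]
wrist_force: [1.4, -1.1, 0.1]
width: 0.639
gripper_force: 58.0
```

```bash
python3 -m inch '[[[0,0,-0.01],[0,0,0],0],[[0,0,-0.01],[0,0,0],0],[[0,0,0],[0,0,0],0]]'; python3 -m inch '[[[0,0,-0.01],[0,0,0],0],[[0,0,0],[0,0,0],0],[[0,0,0],[0,0,0],0]]'; python3 -c "
from h import *
st()"
```

```text
time: 14.9
eef_pos: [0.4694, -0.2523, 0.0948]
eef_rot: [0.709, 0.705, -0.0, -0.0]
wrist_force: [0.5, -0.6, -1.3]
width: 0.644
gripper_force: 58.0
time: 15.15
eef_pos: [0.4696, -0.2525, 0.0954]
eef_rot: [0.709, 0.705, -0.0, -0.0]
wrist_force: [1.1, -0.3, -2.2]
width: 0.644
gripper_force: 58.0
t 15.15 tcp [ 0.4696 -0.2525  0.0954] yaw_y -0.3 q [ 0.3913  0.4357  0.0631  1.9625 -0.0392  0.7449  0.4728] F [ 1.1492 -0.2511 -2.1551] M [-0.146  -0.0662 -0.009 ] w 0.644 g 58.0
```

```bash
for i in 1 2 3; do python3 -m inch '[[[0,0,0],[0,0,0],0]]' | grep -E "force|pos"; done; python3 -m inch '[[[0,0,-0.01],[0,0,0],0],[[0,0,-0.01],[0,0,0],0],[[0,0,0],[0,0,0],0]]'; for i in 1 2; do python3 -m inch '[[[0,0,0],[0,0,0],0]]' | grep wrist; done
```

```text
eef_pos: [0.4696, -0.2525, 0.0954]
wrist_force: [0.3, 0.1, -1.8]
gripper_force: 58.0
eef_pos: [0.4697, -0.2525, 0.0954]
wrist_force: [0.6, 0.6, -1.5]
gripper_force: 58.0
eef_pos: [0.4697, -0.2525, 0.0954]
wrist_force: [0.3, -0.3, -0.9]
gripper_force: 58.0
time: 15.65
eef_pos: [0.4698, -0.2525, 0.0963]
eef_rot: [0.709, 0.705, -0.0, 0.0]
wrist_force: [-0.2, -0.3, -1.8]
width: 0.643
gripper_force: 58.0
wrist_force: [-0.8, -1.0, -0.9]
wrist_force: [0.9, -1.0, -1.0]
```

The load is about 1 N, which is the lid alone, so the threads have let go. I'll lift to about 9 mm above the mouth and check.

```bash
python3 -m inch '[[[0,0,-0.05],[0,0,0],0],[[0,0,-0.08],[0,0,0],0],[[0,0,-0.08],[0,0,0],0],[[0,0,-0.08],[0,0,0],0],[[0,0,-0.08],[0,0,0],0],[[0,0,-0.06],[0,0,0],0],[[0,0,0],[0,0,0],0],[[0,0,0],[0,0,0],0],[[0,0,0],[0,0,0],0]]'; python3 -c "
from h import *
st()
im=capture('scene')
a=cv2.resize(im[185:255,365:425],(480,560),interpolation=2);b=cv2.resize(im[200:310,230:350],(320,293),interpolation=2)
o=np.zeros((560,800,3),np.uint8);o[:,:480]=a;o[:293,480:]=b;cv2.imwrite('pics/c6.png',o)"
```

```text
time: 16.57
eef_pos: [0.4697, -0.2524, 0.1134]
eef_rot: [0.709, 0.705, -0.0, -0.0]
wrist_force: [0.7, -0.0, -0.8]
width: 0.644
gripper_force: 58.0
t 16.57 tcp [ 0.4697 -0.2524  0.1134] yaw_y -0.3 q [ 0.3894  0.4078  0.0651  1.9526 -0.0366  0.7824  0.4705] F [ 0.6735 -0.0253 -0.7888] M [-0.0566  0.0648  0.0115] w 0.644 g 58.0
```

View pics/c6.png

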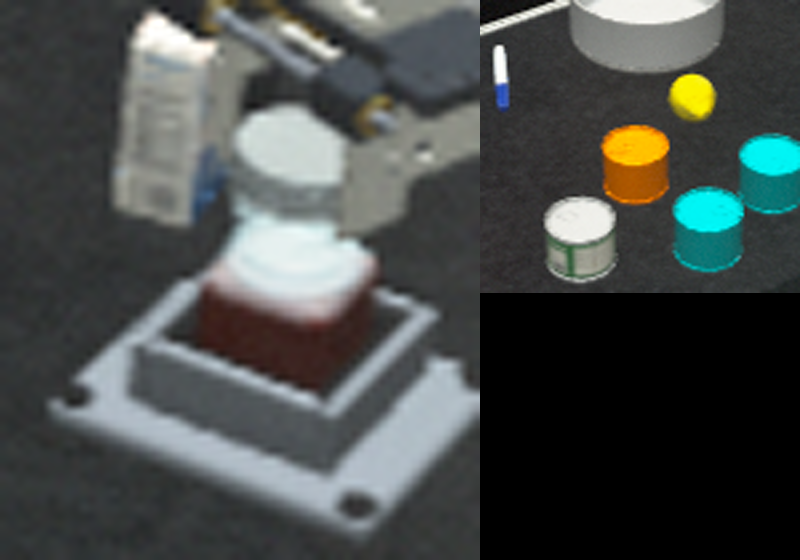

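The crop shows the jar seated in the collar at about (290,330). The lid is held level above it at (290,160), and the tin is standing with everything else in place. I'm handing in.

```bash
python3 -c "
from workcell import *
print(close_job())"
```

```text
the job is handed in; nothing more can be done
None
```

I handed the job in at about 16.6 s: the jar is seated in the brace, and the lid is unscrewed and held level and centred an estimated 9 mm above the mouth. The tin is standing.

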